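# Lever the split retaining ring off a pad spindle

### The arm

A 6-joint arm with a two-finger parallel gripper is mounted at the origin on the work surface. World frame = base frame: x ahead of the robot, y to its left, z up, the work surface at z = 0. Lengths are in m, angles in degrees, forces in N, time in s.
With the tool pointing down it reaches from about 0.375 to 0.75 m from the base axis. Payload 9 kg.
Tool frame: the origin (TCP) lies where the fingers leave the gripper's body, on its centre line; the fingertips stand 73 mm ahead of it and the grasp point (between the pads) lies 54 mm ahead of it (robot.tip_reach is the distance from the TCP to the fingertips, in m); z points along the fingers, y is the direction in which the jaws open and shut (so a half turn about z gives the same grasp; the last joint's range is limited). The gripper opens to 85 mm and grips with 20 to 120 N. Pads are 22 mm wide; open, the fingers measure 114 mm over their backs; the gripper's body (76 mm by 85 mm) begins 54 mm behind the grasp point. The pads swing forward as they close: fully open they stand 13 mm farther back than shut.
Start: joints at [52.328, 5.964, 5.575, 89.605, 0, 77.527], TCP at [0.255, 0.543, 0.304] pointing down, gripper open.
Joint ranges: [-171.21, 171.21], [-48.23, 106.86], [-62.78, 66.21], [-105.2, 120.99], [-86.42, 89.51], [-180, 180]. Speed limits (degrees/s): [127.2, 127.2, 147.25, 180, 180, 180].

### API

Orientations are given as [roll, pitch, yaw] about the fixed x, y, z axes, in that order (R = Rz(yaw) Ry(pitch) Rx(roll)).
In Python, from plant import robot gives the robot as it stands. Calls block until the motion is done:
- robot.move_pose(position, orientation): joint-space move of the TCP to a pose.
- robot.line_to(position, vel=0.15, rotation=None, guard=None): straight line of the TCP; rotation=None keeps the orientation; vel is the mean speed in m/s. With guard (N) it stops when the force on the tool has changed by that much, and returns True; else False.
- robot.goto_joints(angles): joint-space move.
- robot.set_gripper(opening): finger opening in m; the grip force is fixed at half the most; returns when the fingers have stopped.
- robot.pause(seconds).
- robot.ik(position, orientation): joint angles nearest the present ones, or None.
- robot.observe(): the state.
- robot.grab_frame(name): name is "side" or "top" or "wrist"; returns the picture (400x640x3 uint8, blue, green, red); there is no depth.
- robot.get_calibration(name): a dict with "vertical_fov" (degrees; the focal length in pixels is half the picture's height over the tangent of half this angle, whatever the lens; pixels are square), "cx", "cy" (the principal point, pixels), "k1" (the pictures are not rectified: a ray, as slopes to the right and down, at radius r is drawn at 1 + k1 r^2 times it, then the intrinsics apply), "rvec" (rotation vector, rad) and "tvec" (3), from world to camera coordinates, as OpenCV has them. Camera axes: x right, y down, z forward; pixel columns grow to the right and rows downward; lengths in m; the calibration is good to about 2 mm. A picture is of the moment at which its call begins: read the wrist's pose just before it. get_calibration takes no time and is no camera call; for the wrist camera it gives the pose at the moment of the call.
A pose or a line that the arm cannot do raises robot.IKError and nothing moves.
- robot.job_done(): hands the job in, once; it reports no verdict.
The state is a dict: "time": time; "q": joint angles; "qvel": joint speeds; "joint_torque": joint torques, N m; "tool_pos": TCP position; "tcp_rot": TCP orientation; "ft_force": force on the tool from outside, world axes, zero at the start; "torque": the same for the moment, N m; "gripper_width": finger opening in m.
Only numpy, scipy, OpenCV 4.12 (cv2) and the standard library are available. Lean on these libraries where they do the work, as an engineer would, in place of code of your own. Each camera call takes 0.05 s, during which the arm holds its last target. There are 200 camera calls.

### The job

Take the hook pick from its stand, feel its toe down lightly onto the cork pads on the spindle and slip it under one end of the split ring that holds them; gently lever that end up until it snaps out of the shaft's groove, without digging into the cork or forcing the ring. Then put the pick back upright in its stand, pull the ring off the shaft with the fingers and lay it flat in the white tray; leave everything else where it is.

Things in the scene. Friction and masses are not known exactly. Their poses are not given: they have to be found in the camera images.
- spindle: Fixed pad spindle: 130 mm square flange, round housing, upright steel shaft with a stack of cork pads round it; origin at the centre of its underside on the table, z up along the shaft. The split ring's gap looks along its -x (within 0.1 rad). An aluminium shoulder, 36 mm diameter, rises through the cork to 52 mm above the origin and carries the ring.
- shaft_top (a point): Centre of the shaft's top, 78.5 mm above the spindle's underside; the shaft is 21 mm thick here. Lower down is the groove, 27 mm diameter, directly above the shoulder; over it a conical lip widens from 27 mm diameter at 57 mm height to 34 mm at 61 mm and narrows again above.
- cork: Stack of cork pads, 80 mm diameter, 18 mm high; origin at the centre of its underside, its top 48 mm above the spindle's underside. Slightly springy, about 6 N per mm; it is damaged if pressed with more than 8 N.
- ring_c (a point): Split steel ring: its centre, on its axis (z), half-way up its 4 mm. Outer diameter 58, inner 39 mm, about 63 g, a 44 degree gap centred on its own -x. Three sprung prongs 8 mm wide reach inward to 29 mm diameter under the shaft's lip, 60 degrees either side of the gap and opposite it. Seated, it is level, its underside on the shoulder 4 mm above the cork: that is the free height under its ends.
- ring: The same ring; origin at the centre of its underside. Lifted at one end it resists with some 4 to 9 N, then that end's prong snaps over the lip and that end stays up on it, about 10 mm above its seat (more than 14 N would bend the ring); after that the whole ring pulls straight up off the shaft with up to about 15 N.
- ring_end_l (a point): Point on the ring's underside by its end on the +y side of the gap, 25.5 mm from the ring's axis, 34 degrees round from the ring's -x: where a pick's toe goes under, pointing at the shaft.
- ring_end_r (a point): The same by the ring's other end, on the -y side of the gap. Either end will do.
- pick_grip (a point): Hook pick, upright, about 70 g: centre of its wooden handle (22 mm along its x, 18 mm along its y, 50 mm high; z up). Below the handle a black guard plate 44 x 24 mm, 5 mm thick (25 to 30 mm below this point), then a 6 mm round shank, and at the bottom a flat toe, 7 mm wide and 3 mm thick, jutting out along the pick's +x: its tip is 12 mm from the shank's axis, 9 mm proud of the shank.
- pick: The same pick; origin on the handle's axis, 86 mm below the handle's centre. The shank is clamped in the handle at a length that differs each time and is not measured: the toe's underside lies anywhere from 68 to 86 mm below the handle's centre, so its height must be felt (by touching down lightly) or seen. The clamp holds against up to about 80 N.
- stand: Fixed grey block 70 x 60 x 60 mm that holds the pick upright; origin at the centre of its underside. A through slot, 22 mm along x, 14 mm along y, is centred 4.5 mm along its +x. Shank and toe hang in it, toe along the stand's +x, the guard plate lying on the block: the handle's centre is then 90 mm above the stand's origin.
- tray: Fixed white shallow tray, 160 x 150 x 14 mm outside (x, y, z), walls and floor 4 to 5 mm; origin at the centre of its underside.
- cork_stack: Bystander, to be left alone: stack of cork discs, 50 mm; origin at the centre of its underside.
- black_stack: Bystander, to be left alone: stack of black discs, 44 mm; origin at the centre of its underside.
- cork_ring: Bystander, to be left alone: cork washer, 52 mm, lying flat; origin at the centre of its underside.
- black_disc: Bystander, to be left alone: black disc, 36 mm; origin at the centre of its underside.
- lens: Bystander, to be left alone: glass lens, 40 mm; origin at the centre of its underside.
- dropper: Bystander, to be left alone: amber bottle, 85 mm high; origin at the centre of its underside.
- compound_jar: Bystander, to be left alone: white jar, 56 mm wide, 50 mm high; origin at the centre of its underside.
Not all that is in view belongs to the job. Of the things that look like the pick, take the one that is nearest to the robot's base at the start.

How it is judged:
By the outcome, as a careful person would: the job done as asked, in the order asked, and still so for the second after the job is handed in, with the robot touching nothing.
It also fails if it takes over 72 s, if anything falls off the work surface, if the arm or the gripper's body presses on something with over 40 N, if the wrist force passes 120 N, or if a joint passes its speed limit or range.

## Working session

There is one attempt and no reset: what is moved stays moved. The work goes in short steps, each a Python script; the robot and the scene stay as the last script left them, time stands still between calls to the robot, and variables do not carry over. Pictures are saved under pics/ and viewed, about 8 in all and at most 12, crops included, and the job is handed in when it is done.

```bash
ls; mkdir -p pics; python3 - <<'E'
from plant import robot
import cv2
s=robot.observe();print(s)
for n in("top","side","wrist"):
    cv2.imwrite(f"pics/{n}0.png",robot.grab_frame(n));print(n,robot.get_calibration(n))
E
```

```text
pics
{'time': 0.0, 'q': array([ 5.23289754e+01,  5.99951509e+00,  5.52624978e+00,  8.96037957e+01,
       -5.75603407e-04,  7.75277579e+01]), 'qvel': array([-0.09195948,  0.02355822, -0.00065106, -0.03394172, -0.01548958,
       -0.10579931]), 'joint_torque': array([-8.16963202e-04, -5.56930125e+01,  5.03650296e+01,  1.67720747e-02,
       -5.25496434e-04,  2.93679427e-06]), 'tool_pos': array([0.25529093, 0.54271681, 0.30310532]), 'tcp_rot': array([-1.79924633e+02, -1.60805748e-02,  1.54801207e+02]), 'ft_force': array([-1.03546416, -0.02399363,  0.36585725]), 'torque': array([-0.00802876,  0.01881285, -0.00480802]), 'gripper_width': 0.08550825250115034}
top {'vertical_fov': 44.42666925101309, 'cx': 317.5872072775013, 'cy': 203.18948765133808, 'k1': 0.00568706534458851, 'rvec': array([ 2.12550096, -2.09579792,  0.22819766]), 'tvec': array([-0.02598882,  0.53934685,  1.00828533])}
side {'vertical_fov': 55.436377299727276, 'cx': 321.3436032893143, 'cy': 202.73475285103564, 'k1': -0.04292718208230385, 'rvec': array([ 2.31530005, -0.38179698,  0.17113133]), 'tvec': array([-0.53947564,  0.16013489,  0.84022989])}
wrist {'vertical_fov': 59.30598978819073, 'cx': 322.1756466270224, 'cy': 203.60928912980506, 'k1': -0.014813780552409709, 'rvec': array([-2.43476108, -1.54624116, -0.2273522 ]), 'tvec': array([-0.59883982, -0.03828438,  0.37868587])}
```

View pics/top0.png

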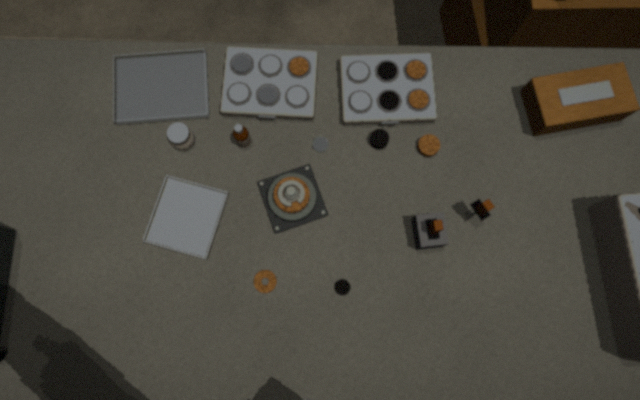

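View pics/side0.png

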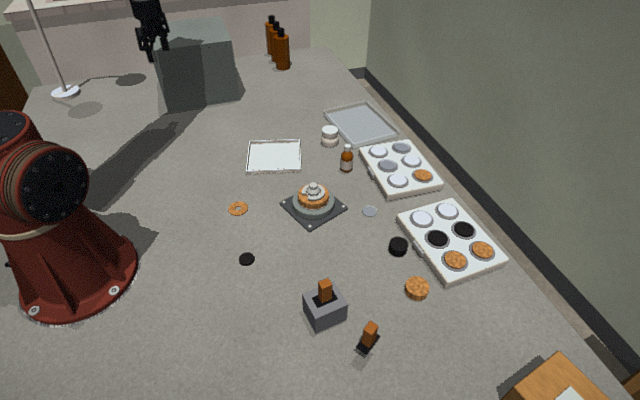

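Top view: the pick candidates are (433,228), in the grey stand block, and (483,208), a lone one farther right. The spindle is at (291,195) and the white tray at (186,217); the grey tray at (160,87) isn't the one meant. I'll compute rough positions and look at enlarged crops.

```bash
cat > h.py <<'E'
from plant import robot
import cv2, numpy as np
def K(c):
    f=200/np.tan(np.radians(c["vertical_fov"]/2)); return np.array([[f,0,c["cx"]],[0,f,c["cy"]],[0,0,1]])
def D(c): return np.array([c["k1"],0,0,0,0.])
def ray(c,uv):
    uv=np.array(uv,float).reshape(-1,1,2)
    p=cv2.undistortPoints(uv,K(c),D(c)).reshape(-1,2)
    R=cv2.Rodrigues(c["rvec"])[0]
    return -R.T@c["tvec"], np.c_[p,np.ones(len(p))]@R
def onplane(c,uv,z):
    o,d=ray(c,uv); return o+d*((z-o[2])/d[:,2])[:,None]
def tri(c1,u1,c2,u2):
    o1,d1=ray(c1,u1);o2,d2=ray(c2,u2);d1,d2=d1[0],d2[0]
    t=np.linalg.lstsq(np.c_[d1,-d2],o2-o1,rcond=None)[0]
    a,b=o1+t[0]*d1,o2+t[1]*d2; return (a+b)/2,np.linalg.norm(a-b)
def proj(c,P): return cv2.projectPoints(np.array(P,float).reshape(-1,1,3),c["rvec"],c["tvec"],K(c),D(c))[0].reshape(-1,2)
def crop(img,u,v,w,h,s): return cv2.resize(img[v:v+h,u:u+w],None,fx=s,fy=s,interpolation=cv2.INTER_CUBIC)
E
python3 - <<'E'
from h import *
t=cv2.imread("pics/top0.png");s=cv2.imread("pics/side0.png")
ct,cs=robot.get_calibration("top"),robot.get_calibration("side")
print("cam",ray(ct,[[320,200]])[0],ray(cs,[[320,200]])[0])
for n,a,b in(("pickA",(437,226),(325,282)),("pickB",(488,204),(371,324)),("shaft",(291,191),(313,184))):
    print(n,*tri(ct,a,cs,b))
print("tray",onplane(ct,[[186,217],[171,177],[228,190],[207,258],[145,242]],.014))
print("flange",onplane(ct,[[257,182],[308,165],[327,213],[276,231]],.0))
print("stand",onplane(ct,[[414,214],[443,216],[446,247],[416,249]],.06))
b=np.vstack([np.hstack([crop(t,400,180,100,75,4),crop(t,245,155,100,75,4)]),np.hstack([crop(s,290,265,100,75,4),crop(s,265,165,100,75,4)])])
b=cv2.convertScaleAbs(b,alpha=1.5);cv2.imwrite("pics/crop1.png",b)
E
```

```text
cam [ 0.31496905 -0.0167769   1.0994193 ] [ 0.34646176 -0.63877424  0.70327458]
pickA [ 0.48512071 -0.26310747  0.11204621] 0.002651023208987039
pickB [ 0.53094306 -0.36891281  0.1151222 ] 0.0005942156388412882
shaft [0.56092798 0.0389105  0.07956007] 0.0002906172479928808
tray [[0.51295702 0.27712028 0.014     ]
 [0.6054894  0.31790984 0.014     ]
 [0.57681215 0.18601907 0.014     ]
 [0.42154429 0.22430812 0.014     ]
 [0.4551731  0.36412283 0.014     ]]
flange [[ 0.60023413  0.12253335  0.        ]
 [ 0.64297185  0.00514221  0.        ]
 [ 0.52943495 -0.04032044  0.        ]
 [ 0.48618815  0.07493314  0.        ]]
stand [[ 0.51825481 -0.2271694   0.06      ]
 [ 0.51476287 -0.28972374  0.06      ]
 [ 0.44759057 -0.29339285  0.06      ]
 [ 0.44239399 -0.2293015   0.06      ]]
```

View pics/crop1.png

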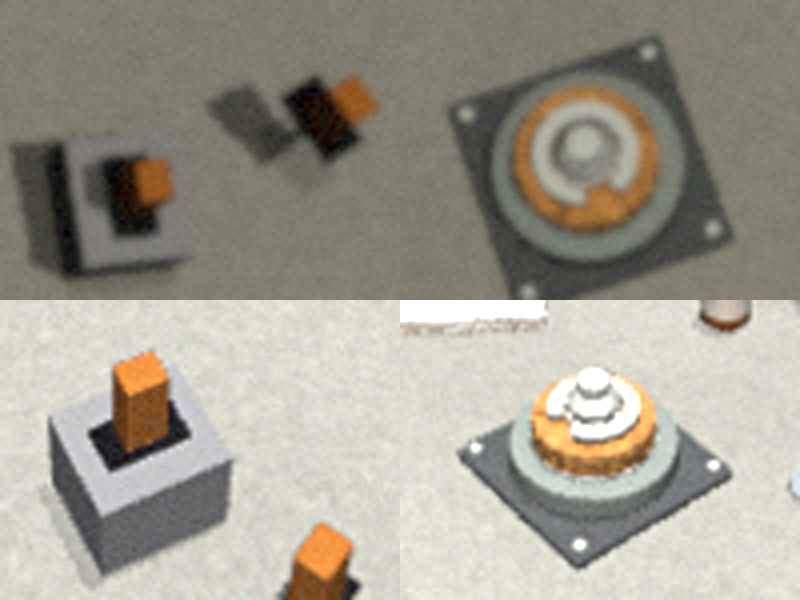

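Crop: the stand holds the upright pick A at (0.485,-0.263), 0.55 m from the base. B at (0.531,-0.369) is 0.65 m away, so A is the one to take. The ring gap faces the lower right in the top view, towards the robot, which puts the spindle yaw at about 22°. Next I'll go above the pick for one closer wrist look.

```bash
python3 - <<'E'
from h import *
for yaw in(87,-93,177,-3):
    q=robot.ik([.483,-.262,.32],[180,0,yaw]); print(yaw,q)
    q=robot.ik([.53,.05,.32],[180,0,yaw]); print(yaw,q)
print(robot.tip_reach)
yaw=min((87,-93),key=lambda y:abs(robot.ik([.483,-.262,.32],[180,0,y])[5]))
robot.move_pose([.483,-.262,.32],[180,0,yaw])
s=robot.observe();print(s['time'],s['tool_pos'],s['tcp_rot'])
c=robot.get_calibration("wrist");im=robot.grab_frame("wrist");cv2.imwrite("pics/w1.png",im)
o,d=ray(c,[[320,200]]);print(o,d, proj(c,[[.483,-.262,.115]]))
hsv=cv2.cvtColor(im,cv2.COLOR_BGR2HSV);m=cv2.inRange(hsv,(5,120,60),(22,255,255))
for k in cv2.findContours(m,0,2)[0]:
    if cv2.contourArea(k)>150: print(cv2.contourArea(k),cv2.minAreaRect(k),onplane(c,[cv2.minAreaRect(k)[0]],.115))
E
```

```text
87 [-42.11948614  -2.63789086  -1.50688382  91.13100704   0.
  50.88051386]
87 [-8.70078463 -5.62280412 -4.35990593 91.26289818  0.         84.29921537]
-93 [ -42.11948614   -2.63789086   -1.50688382   91.13100704    0.
 -129.11948614]
-93 [ -8.70078463  -5.62280412  -4.35990593  91.26289818   0.
 -95.70078463]
177 [-42.11948614  -2.63789086  -1.50688382  91.13100704   0.
 -39.11948614]
177 [-8.70078463 -5.62280412 -4.35990593 91.26289818  0.         -5.70078463]
-3 [-42.11948614  -2.63789086  -1.50688382  91.13100704   0.
 140.88051386]
-3 [ -8.70078463  -5.62280412  -4.35990593  91.26289818   0.
 174.29921537]
0.0726
3.0917 [ 0.48332155 -0.26140356  0.32004454] [ 1.79994525e+02 -3.44725890e-03  8.70641130e+01]
[ 0.48759885 -0.18835857  0.38955365] [[-0.02128895 -0.27989228 -0.9598703 ]] [[321.4230526  192.30550229]]
251.0 ((619.25, 356.2500305175781), (65.76092529296875, 9.899495124816895), 45.0) [[ 0.75875411 -0.43806149  0.115     ]]
366.5 ((379.75, 303.24993896484375), (17.32135772705078, 24.352798461914062), 59.036251068115234) [[ 0.52985705 -0.36726004  0.115     ]]
514.0 ((324.6216125488281, 193.229736328125), (25.975040435791016, 26.797035217285156), 80.53767395019531) [[ 0.48554605 -0.26290415  0.115     ]]
1757.5 ((512.876220703125, 170.91287231445312), (48.56179428100586, 46.45458221435547), 16.699243545532227) [[ 0.63637999 -0.25204295  0.115     ]]
1231.0 ((621.5, 145.0), (44.0, 35.0), 90.0) [[ 0.72032874 -0.23540946  0.115     ]]
```

View pics/w1.png

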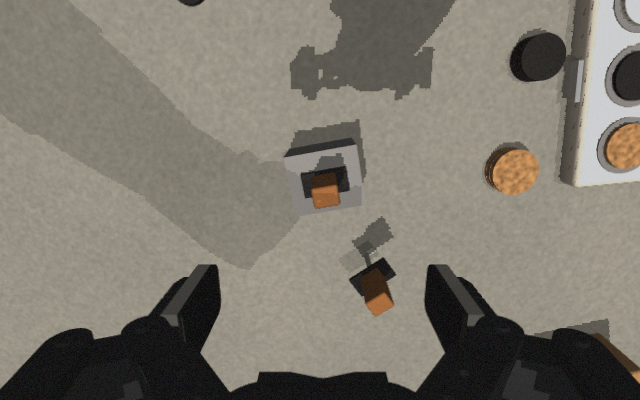

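Wrist view: pick A's handle top is at about (326,197), with the stand's top-face edges visible around it. Pick B is at (377,300), out of the way. I'll get the stand and handle yaw from masks.

```bash
python3 - <<'E'
from h import *
c=robot.get_calibration("wrist");im=cv2.imread("pics/w1.png")
hsv=cv2.cvtColor(im,cv2.COLOR_BGR2HSV)
sub=hsv[175:215,300:350]
m=cv2.inRange(hsv,(5,120,60),(22,255,255))[175:215,300:350]
v=sub[...,2];t=cv2.threshold(v[m>0].reshape(-1,1),0,255,cv2.THRESH_OTSU)[0];print("otsu",t)
mm=((m>0)&(v>t)).astype(np.uint8);k=max(cv2.findContours(mm,0,2,offset=(300,175))[0],key=cv2.contourArea)
P=onplane(c,cv2.boxPoints(cv2.minAreaRect(k)),.115);print(cv2.minAreaRect(k),P,P.mean(0))
e=np.diff(np.vstack([P,P[:1]]),axis=0);print(np.c_[np.hypot(e[:,0],e[:,1]),np.degrees(np.arctan2(e[:,1],e[:,0]))])
# flange plate black guard
g=cv2.inRange(hsv,(0,0,0),(180,255,60))[160:205,295:355]
cv2.imwrite("pics/w1c.png",cv2.convertScaleAbs(crop(im,265,110,120,120,5),alpha=1.2))
E
```

```text
otsu 111.0
((325.3648681640625, 196.18919372558594), (19.892276763916016, 25.646240234375), 80.53767395019531) [[ 0.47482374 -0.25842266  0.115     ]
 [ 0.49532932 -0.25596231  0.115     ]
 [ 0.49735305 -0.27256231  0.115     ]
 [ 0.47650678 -0.27512584  0.115     ]] [ 0.48600322 -0.26551828  0.115     ]
[[ 2.06526545e-02  6.84188722e+00]
 [ 1.67229009e-02 -8.30492777e+01]
 [ 2.10033032e-02 -1.72989367e+02]
 [ 1.67877559e-02  9.57538009e+01]]
```

View pics/w1c.png

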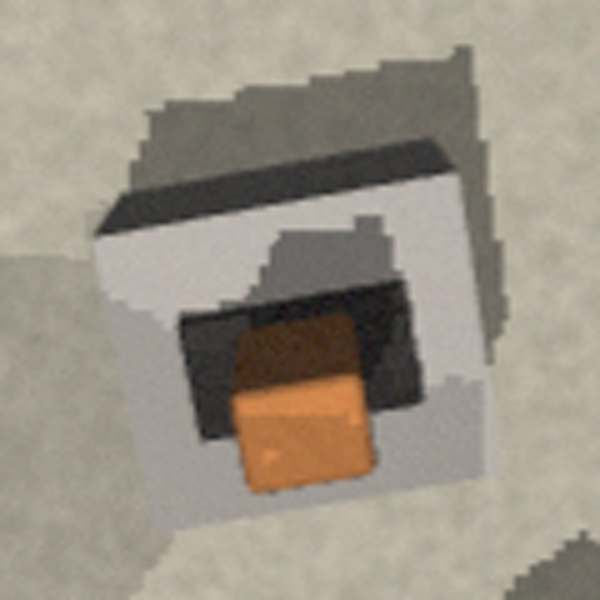

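Stand and pick yaw is about 6.5°, with the handle centre at (0.486,-0.2655). I'll grasp across the handle's x, lift, and look at the toe.

```bash
python3 - <<'E'
from h import *
cw=robot.get_calibration("wrist")
print("stand ctr",onplane(cw,[[284,157.4],[357,145],[363,205],[297,216]],.06).mean(0))
x,y,yaw=.486,-.2655,96.5
robot.move_pose([x,y,.24],[180,0,yaw])
print(robot.line_to([x,y,.146],vel=.1,guard=8))
s=robot.observe();print(s['time'],s['tool_pos'])
robot.set_gripper(0.0)
s=robot.observe();print(s['time'],s['tool_pos'],s['gripper_width'],s['ft_force'])
np.save("grasp.npy",np.r_[s['tool_pos'],s['tcp_rot']])
robot.line_to([x,y,.146+.11],vel=.12)
s=robot.observe();print(s['time'],s['tool_pos'],s['tcp_rot'],s['gripper_width'],s['ft_force'])
c=robot.get_calibration("side");im=robot.grab_frame("side");cv2.imwrite("pics/s2.png",im)
u,v=proj(c,[[x,y,.17]])[0].astype(int);print(u,v)
u0,v0=max(u-50,0),max(v-40,0)
w=robot.get_calibration("wrist");wi=robot.grab_frame("wrist");cv2.imwrite("pics/w2.png",wi)
a=crop(im,u0,v0,100,100,4);print(u0,v0,proj(w,[[x,y,.202],[x,y,.13]]))
cv2.imwrite("pics/m2.png",np.hstack([a,wi[:,120:520]]))
E
```

```text
stand ctr [ 0.48623741 -0.26633115  0.06      ]
False
4.65 [ 0.48634703 -0.26581695  0.14683165]
5.25 [ 0.48610011 -0.26559804  0.14621742] 0.021278160795789584 [-0.2183282  -0.31421342  2.36947891]
6.3167 [ 0.48572617 -0.26527753  0.25501209] [-1.79943661e+02 -6.24443583e-02  9.65004615e+01] 0.02107775386351453 [ 0.45006885 -0.68823203 -0.85999644]
325 264
275 224 [[322.27229502 291.7332228 ]
 [322.48772254 227.23644208]]
```

View pics/m2.png

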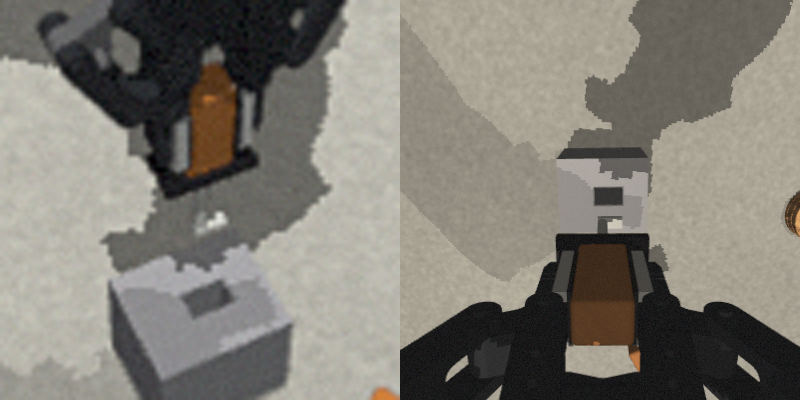

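The toe points along world +x (+6.5°), visible at (600–625,222) in the right half. End L needs about −12°. I'll move back off the spindle's −x side and take a close look.

```bash
python3 - <<'E'
from h import *
S=np.array([.561,.039]);a=np.radians(168)
p=S+.062*np.array([np.cos(a),np.sin(a)])
robot.move_pose([*p,.245],[180,0,78])
s=robot.observe();print(s['time'],s['tool_pos'],s['tcp_rot'],s['ft_force'])
w=robot.get_calibration("wrist");wi=robot.grab_frame("wrist");cv2.imwrite("pics/w3.png",wi)
np.savez("w3.npz",**w)
print(proj(w,[[*S,.0785],[*S,.054],[*p,.12]]))
cv2.imwrite("pics/w3c.png",crop(wi,220,80,300,220,2.6))
cv2.imwrite("pics/s3.png",robot.grab_frame("side"))
E
```

```text
7.625 [0.50055459 0.05119764 0.24494167] [1.79994921e+02 1.49146200e-02 7.79861322e+01] [ 0.87641962 -0.98688873  0.19584281]
[[409.10382392 204.88403589]
 [401.60277898 195.51610976]
 [320.65527714 225.54972456]]
```

View pics/w3c.png

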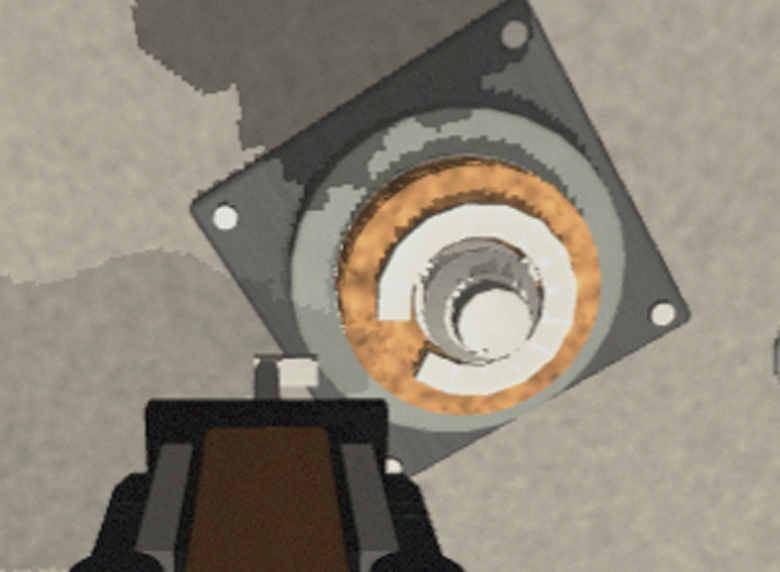

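Close wrist view (crop scale 2.6, offset 220,80): the shaft top is centred at crop (494,320). The ring's extents are x 378–578, y 203–397. End L's face corners are (378,320) and (410,320), end R's are (415,377) and (428,350), and the toe tip is at crop (318,372). I'll convert these to world positions.

```bash
python3 - <<'E'
from h import *
w=dict(np.load("w3.npz"));im=cv2.imread("pics/w3.png")
f=lambda q:np.array(q,float)/2.6+[220,80]
print("shaft",onplane(w,f([[494,320]]),.0785))
hsv=cv2.cvtColor(im,cv2.COLOR_BGR2HSV)
wm=cv2.inRange(hsv,(0,0,165),(180,60,255));wm[:,:360]=0;wm[240:]=0;wm[:,450:]=0;wm[:150]=0
ks=[k for k in cv2.findContours(wm,0,1)[0] if cv2.contourArea(k)>100]
for k in ks:
    P=onplane(w,k.reshape(-1,2),.056)[:,:2]; print(len(k),P.min(0),P.max(0))
k=max(ks,key=cv2.contourArea);P=onplane(w,k.reshape(-1,2),.056)[:,:2]
C=np.array([.561,.039]);r=.029
for _ in range(12):
    d=np.hypot(*(P-C).T);Q=P[abs(d-.029)<(.004 if _<4 else .0015)]
    A=np.c_[2*Q,np.ones(len(Q))];s=np.linalg.lstsq(A,(Q**2).sum(1),rcond=None)[0];C=s[:2];r=np.sqrt(s[2]+C@C)
print("ring",C,r,len(Q))
E=onplane(w,f([[378,320],[410,320],[415,377],[428,350]]),.056)[:,:2]-C
print(np.hypot(*E.T),np.degrees(np.arctan2(E[:,1],E[:,0])))
om=cv2.inRange(hsv,(5,100,60),(25,255,255));om[:,:340]=0;k=max(cv2.findContours(om,0,1)[0],key=cv2.contourArea)
P=onplane(w,k.reshape(-1,2),.048)[:,:2]; e=cv2.minEnclosingCircle((P*1e4).astype(np.float32));print("cork",np.array(e[0])/1e4,e[1]/1e4)
for z in(.105,.11,.115,.12,.125): # toe tip right edge mid, possible heights
    print(z,onplane(w,f([[318,373]]),z)[0]-np.r_[robot.observe()['tool_pos'][:2],0])
E
```

```text
shaft [[0.56179877 0.04018798 0.0785    ]]
71 [ 0.57062454 -0.00375547] [0.59376304 0.0089332 ]
513 [0.53239016 0.00996411] [0.59084295 0.06820254]
ring [0.56177995 0.03913286] 0.028733421181940565 191
[0.0292515  0.02005834 0.02911244 0.02021284] [ 179.40385782 -175.25562142 -137.40704165 -143.50226157]
cork [0.56082246 0.04072741] 0.04072749938964844
0.105 [ 0.01221869 -0.00590015  0.105     ]
0.11 [ 0.01230557 -0.00404319  0.11      ]
0.115 [ 0.01239245 -0.00218624  0.115     ]
0.12 [ 0.01247933 -0.00032929  0.12      ]
0.125 [0.01256621 0.00152767 0.125     ]
```

```bash
cat >> h.py <<'E'
C=np.array([.5617,.0395]);A=np.radians(167);U=np.array([np.cos(A),np.sin(A)])
def rp(r,z): return [*(C+r*U),z]
def st(n=1):
    s=[(robot.pause(.02),robot.observe())[1] for _ in range(n)]
    return s[-1]['time'],np.mean([q['tool_pos'] for q in s],0),np.mean([q['ft_force'] for q in s],0)
E
python3 - <<'E'
from h import *
np.set_printoptions(precision=4,suppress=True)
robot.line_to(rp(.0435,.205),vel=.1,rotation=[180,0,77])
t,p,f0=st(5);print(t,p,f0)
hit=robot.line_to(rp(.0435,.168),vel=.012,guard=2.5)
t,p,f=st(5);print(hit,t,p,f-f0)
np.save("touch.npy",np.r_[p,f0])
E
```

```text
8.4 [0.5194 0.0492 0.2054] [ 0.0146 -0.2738 -0.5242]
True 10.3083 [0.5193 0.0493 0.1822] [0.0977 0.2837 4.7483]
```

```bash
python3 - <<'E'
from h import *
np.set_printoptions(precision=4,suppress=True)
t0=np.load("touch.npy");f0=t0[3:]
for dz in (.0005,.0009,.0013):
    robot.line_to(rp(.0435,t0[2]+dz),vel=.01)
    t,p,f=st(4);print(dz,t,p,f-f0)
E
```

```text
0.0005 10.65 [0.5194 0.0493 0.1827] [0.9386 0.2382 2.8166]
0.0009 10.9667 [0.5192 0.0493 0.183 ] [0.3431 0.1813 1.6698]
0.0013 11.2833 [0.519  0.0494 0.1832] [-0.5902  0.1214 -0.1392]
```

```bash
python3 - <<'E'
from h import *
np.set_printoptions(precision=4,suppress=True)
t0=np.load("touch.npy");f0=t0[3:];z=t0[2]+.0017
robot.line_to(rp(.0435,z),vel=.01)
t,p,f=st(4);print(t,p,f-f0)
hit=robot.line_to(rp(.0338,z),vel=.015,guard=4)
t,p,f=st(4);print(hit,t,p,f-f0,np.hypot(*(p[:2]-C)))
w=robot.get_calibration("wrist");wi=robot.grab_frame("wrist");cv2.imwrite("pics/w4.png",wi)
cv2.imwrite("pics/w4c.png",crop(wi,240,120,200,150,3.5))
E
```

```text
11.6 [0.5193 0.0493 0.1839] [-0.0804  0.3673  0.0153]
False 12.4667 [0.5287 0.0471 0.1839] [ 0.3218  0.5598 -0.7941] 0.03385545183383762
```

View pics/w4c.png

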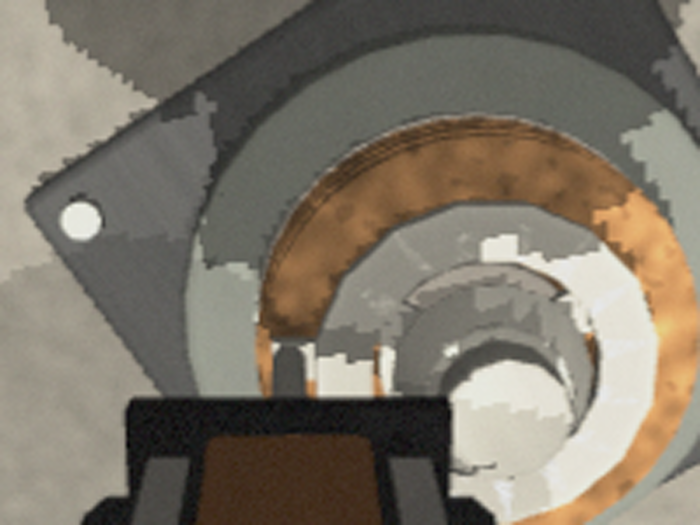

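The toe is under ring end L: the shank at crop (290,370) is just outside the ring's rim, and the ring passes over the toe at (318–380,370). Now I'll lever up in small monitored steps.

```bash
python3 - <<'E'
from h import *
np.set_printoptions(precision=4,suppress=True)
t0=np.load("touch.npy");f0=t0[3:];z=t0[2]+.0017
mx=0
for i in range(1,22):
    z+=.0007
    hit=robot.line_to(rp(.0338,z),vel=.01,guard=10)
    t,p,f=st(2);f=f-f0;print(i,hit,round(t,2),p,f)
    if f[2]<-11.5: print("high");break
    if mx<-3 and f[2]>mx+3 and i>5: print("drop");break
    mx=min(mx,f[2])
E
```

```text
1 False 12.8 [0.5287 0.0471 0.1846] [-0.5232 -0.669  -0.5406]
2 False 13.08 [0.5288 0.0471 0.1853] [-0.2733  0.5656 -0.7315]
3 False 13.37 [0.5288 0.0471 0.1861] [-0.2301 -0.0582 -0.4965]
4 False 13.65 [0.5288 0.0471 0.1868] [-0.1137  0.5364 -0.7067]
5 False 13.93 [0.5288 0.0471 0.1875] [-0.5409  0.7031  0.1627]
6 False 14.22 [0.5287 0.0471 0.1881] [ 0.2081  0.691  -0.2555]
7 False 14.5 [0.5287 0.0471 0.1888] [-0.5603  0.1242 -0.5272]
8 False 14.78 [0.5287 0.0471 0.1894] [-0.8184  0.6304 -1.351 ]
9 False 15.07 [0.5286 0.0472 0.19  ] [-1.1839  0.9943 -2.3658]
10 False 15.35 [0.5285 0.0472 0.1907] [-1.6293  1.1111 -3.9856]
11 False 15.63 [0.5284 0.0472 0.1913] [-2.7811  1.5403 -4.9522]
12 False 15.92 [0.5285 0.0472 0.1921] [-3.5353  1.5325 -6.1093]
13 False 16.2 [0.5297 0.0469 0.1941] [-0.6011  0.6953 -1.5754]
drop
```

The force rose to about 7 N and dropped, so it snapped. I'll lower the toe a little and check that the end stays up.

```bash
python3 - <<'E'
from h import *
np.set_printoptions(precision=4,suppress=True)
t0=np.load("touch.npy");f0=t0[3:]
for z in(.1945,.1925,.1905):
    robot.line_to(rp(.0338,z),vel=.015);t,p,f=st(3);print(t,p,f-f0)
cv2.imwrite("pics/s5.png",robot.grab_frame("side"))
wi=robot.grab_frame("wrist")
s=cv2.imread("pics/s5.png")
cv2.imwrite("pics/m5.png",np.hstack([crop(s,270,145,100,100,4),crop(wi,250,140,160,160,2.5)]))
E
```

```text
16.5 [0.5293 0.047  0.1952] [ 0.2721  0.3044 -0.1625]
16.8333 [0.5288 0.0471 0.1924] [0.3794 0.3714 0.1647]
17.1667 [0.5287 0.0471 0.1904] [ 0.1998 -0.051  -0.4259]
```

View pics/m5.png

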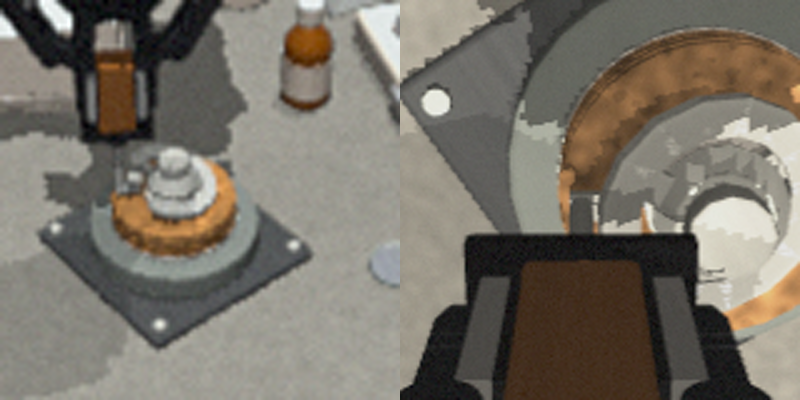

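The ring is visibly tilted up at end L, and the force is about zero with the toe lowered. I'll retract and put the pick back in its stand.

```bash
python3 - <<'E'
from h import *
np.set_printoptions(precision=4,suppress=True)
f0=np.load("touch.npy")[3:]
robot.line_to(rp(.0338,.1895),vel=.02)
hit=robot.line_to(rp(.05,.1895),vel=.04,guard=4);t,p,f=st(2);print(hit,t,p,f-f0)
robot.line_to(rp(.06,.25),vel=.12)
x,y=.486,-.2655
robot.move_pose([x,y,.256],[180,0,96.5])
t,p,f1=st(4);print(t,p)
hit=robot.line_to([x,y,.1435],vel=.06,guard=3);t,p,f=st(3);print(hit,t,p,f-f1)
E
```

```text
False 18.1083 [0.513  0.0508 0.1896] [-0.2612 -0.0684 -0.4146]
20.05 [ 0.4863 -0.2644  0.2558]
True 21.7917 [ 0.4859 -0.2655  0.1462] [-1.1281 -0.2412  5.4081]
```

```bash
python3 - <<'E'
from h import *
np.set_printoptions(precision=4,suppress=True)
robot.set_gripper(.05);t,p,f=st(2);print(t,p,f)
x,y=.486,-.2655
robot.line_to([x,y,.25],vel=.12)
robot.move_pose([*(C-.03*np.array([np.cos(np.radians(156)),np.sin(np.radians(156))])),.25],[180,0,156])
robot.set_gripper(.066)
t,p,f=st(2);print(t,p,f,robot.observe()['gripper_width'])
c=robot.get_calibration("wrist");np.savez("w6.npz",**c);wi=robot.grab_frame("wrist");cv2.imwrite("pics/w6.png",wi)
s=robot.grab_frame("side");cv2.imwrite("pics/s6.png",s)
q=proj(c,[[*C,.0785]])[0].astype(int);print(q)
u,v=max(q[0]-80,0),max(q[1]-80,0);print(u,v)
cv2.imwrite("pics/m6.png",np.hstack([cv2.resize(crop(s,270,130,100,100,4),(400,400)),cv2.resize(wi[v:v+160,u:u+160],(400,400))]))
cv2.imwrite("pics/m6b.png",crop(s,285,260,100,75,3))
E
```

```text
22.2167 [ 0.4853 -0.2649  0.1449] [ 0.0138 -0.0385 -0.0984]
24.7667 [0.5891 0.0266 0.25  ] [-0.1537  0.3059 -0.0286] 0.06585153929921636
[324 162]
244 82
```

View pics/m6.png

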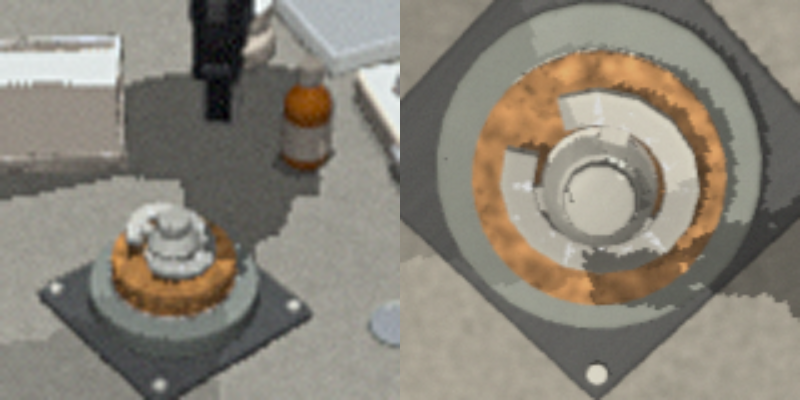

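The ring is tilted up at end L (right image, end at (570,110)), and its centre is at about local (199,185). The jaw axis runs horizontally in this image and is about level across the ring. Next I'll feel the fingertips down onto the cork, back off, and close.

```bash
python3 - <<'E'
from h import *
np.set_printoptions(precision=4,suppress=True)
c=dict(np.load("w6.npz"));r=onplane(c,[[323.6,156]],.059)[0];print("ring ctr",r)
G=(C+r[:2])/2 if np.hypot(*(r[:2]-C))<.004 else C
np.save("G.npy",G)
robot.move_pose([*G,.16],[180,0,156])
robot.line_to([*G,.125],vel=.06,guard=5)
t,p,f0=st(4);print(t,p,f0)
hit=robot.line_to([*G,.108],vel=.008,guard=2)
t,p,f=st(3);print(hit,t,p,f-f0)
robot.line_to([*G,p[2]+.0025],vel=.02)
t,p,f=st(3);print(t,p,f-f0)
E
```

```text
ring ctr [0.5606 0.0398 0.059 ]
26.1333 [0.5613 0.0396 0.1253] [0.4395 0.1259 0.0206]
True 27.55 [0.5611 0.0396 0.1133] [ 0.1416 -0.2728  3.5415]
27.9083 [0.5609 0.0397 0.1155] [-0.4502 -0.2229  0.0625]
```

```bash
python3 - <<'E'
from h import *
np.set_printoptions(precision=4,suppress=True)
G=np.load("G.npy")
robot.line_to([*G,.1165],vel=.02);t,p,f0=st(3)
robot.set_gripper(.054);t,p,f=st(4);print(t,p,f-f0,robot.observe()['gripper_width'])
for z in(.1175,.119,.121,.124,.128,.134,.142,.17):
    robot.line_to([*G,z],vel=.03 if z<.15 else .08)
    t,p,f=st(2);print(round(t,2),p,f-f0)
print(robot.observe()['gripper_width'])
s=robot.grab_frame("side");wi=robot.grab_frame("wrist");c=robot.get_calibration("side")
q=proj(c,[[*G,.11]])[0].astype(int)
cv2.imwrite("pics/m7.png",np.hstack([crop(s,q[0]-50,q[1]-40,100,100,4),cv2.resize(wi[100:400,170:470],(400,400))]))
E
```

```text
28.5417 [0.5613 0.0398 0.1166] [0.1721 2.1066 1.4961] 0.055391046805895724
28.82 [0.5612 0.0397 0.1175] [ 2.6062  2.1537 -0.7657]
29.11 [0.5607 0.0395 0.1184] [ 2.1351 -0.5846 -6.753 ]
29.39 [0.5615 0.0394 0.1213] [ 3.5966 -2.2961 -2.6179]
29.68 [0.5626 0.0392 0.1259] [ 3.9494 -3.6792  5.5204]
29.99 [0.5611 0.0399 0.1281] [2.6145 1.3512 2.4586]
30.38 [0.5608 0.0397 0.1337] [ 0.488  -0.0063 -0.583 ]
30.82 [0.5613 0.0396 0.1422] [ 0.4313 -0.0981 -0.621 ]
31.36 [0.5613 0.0396 0.1703] [ 0.2654 -0.3378 -1.1156]
0.05484273771007154
```

View pics/m7.png

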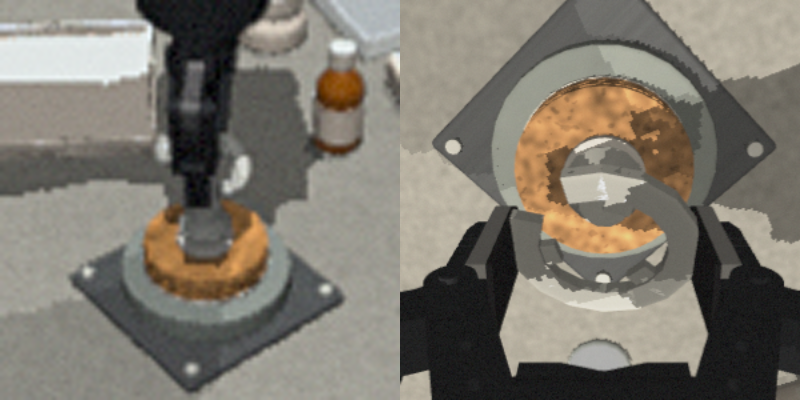

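The ring is held by the fingers and off the shaft, slightly tilted in the jaws. The cork is still in place. Now to the white tray.

```bash
python3 - <<'E'
from h import *
np.set_printoptions(precision=4,suppress=True)
T=[.514,.275]
robot.line_to([*np.load("G.npy"),.2],vel=.1)
robot.move_pose([*T,.16],[180,0,156])
robot.line_to([*T,.11],vel=.08,guard=6);t,p,f0=st(4);print(t,p,robot.observe()['gripper_width'])
hit=robot.line_to([*T,.0735],vel=.015,guard=2.5);t,p,f=st(3);print(hit,t,p,f-f0)
if hit and p[2]>.078:   # lower edge touched: ease down so the ring turns flat
    print(robot.line_to([*T,.0735],vel=.015,guard=6));t,p,f=st(3);print(t,p,f-f0)
robot.set_gripper(.068);robot.pause(.2);t,p,f=st(3);print(t,p,f-f0)
robot.line_to([*T,.25],vel=.12)
robot.move_pose([.40,.33,.30],[180,0,156])
t,p,f=st(2);print(t)
a=robot.grab_frame("top");s=robot.grab_frame("side");cv2.imwrite("pics/t8.png",a);cv2.imwrite("pics/s8.png",s)
c=robot.get_calibration("top");q=proj(c,[[*T,.01]])[0].astype(int)
b=np.vstack([np.hstack([crop(a,q[0]-50,q[1]-38,100,75,4),crop(a,245,155,100,75,4)]),np.hstack([crop(s,290,265,100,75,4),crop(s,235,125,100,75,4)])])
cv2.imwrite("pics/m8.png",cv2.convertScaleAbs(b,alpha=1.4))
d=cv2.absdiff(cv2.GaussianBlur(a,(5,5),0),cv2.GaussianBlur(cv2.imread("pics/top0.png"),(5,5),0)).max(2)
for u,v,n in((325,145,'lens'),(379,139,'blk'),(429,145,'cork'),(264,281,'wash'),(342,287,'disc'),(241,133,'drop'),(179,134,'jar'),(433,228,'pick'),(483,208,'pickB')): print(n,d[v-10:v+10,u-10:u+10].mean().round(1),d[v-10:v+10,u-10:u+10].max())
E
```

```text
33.7083 [0.5143 0.2751 0.1105] 0.054479842362194386
False 36.3417 [0.514  0.275  0.0736] [-0.0765 -0.0851 -0.6517]
36.875 [0.514  0.275  0.0735] [-0.1799 -0.6788  0.0368]
39.1333
lens 2.9 5
blk 2.3 7
cork 2.9 5
wash 3.0 5
disc 2.4 6
drop 2.5 5
jar 3.4 5
pick 2.5 6
pickB 2.5 6
```

View pics/m8.png

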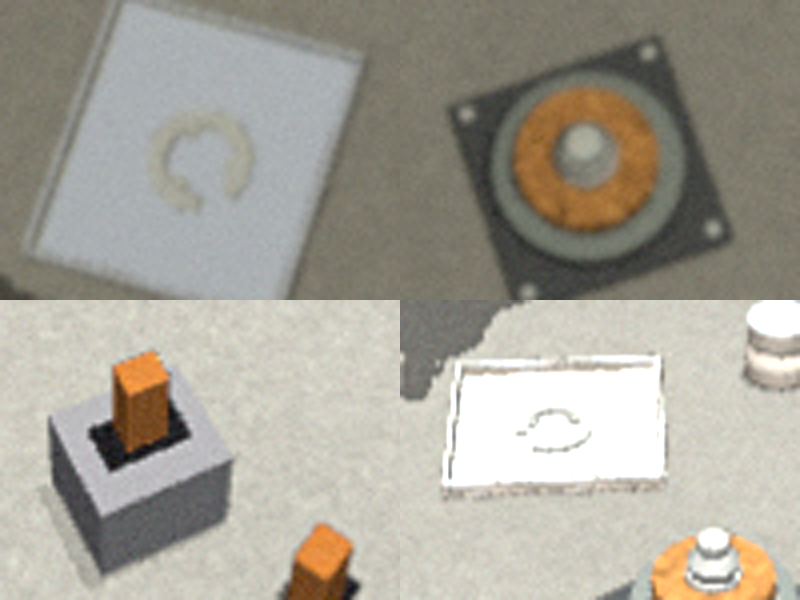

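The ring lies flat in the tray (crop (200,160)), the spindle's cork is intact and in place, and the pick stands upright in its stand. The bystander patches look unchanged. Handing in.

```bash
python3 -c "
from plant import robot
robot.pause(.3);print(robot.observe()['time']);print(robot.job_done())"
```

```text
39.5333
the job is handed in; nothing more can be done
None
```

The job is done and handed in at 39.5 s, inside the 72 s limit.

- **Pick:** I took the one in the stand, 0.55 m from the base; the lookalike is 0.65 m away. I felt its toe onto the cork, which read about 4.7 N at rest, above my 2.5 N stop but under the 8 N limit. The toe went in under the ring's +y end with a small clearance.
- **Levering:** the end snapped out at the highest reading, about 6 to 7 N. With the toe lowered the force fell to zero and the end stayed up.
- **Pick back in the stand:** it seated at the same height I took it from.
- **Ring:** I touched the fingertips lightly onto the cork (about 3.5 N) to set their height, then pulled the ring off with up to about 7 N and released it in the white tray.

The last pictures show the ring lying flat near the middle of the tray, the cork in place on the spindle and the pick upright in its stand. The lookalike pick and the seven bystanders look unchanged from the first top view. The ring hung tilted in the fingers and was let go just above the tray floor without feeling contact, so it settled the last few millimetres by itself. No check failed.

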